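# Screw the lid back on the coffee jar

## Robot

A 6-joint arm with a two-finger parallel gripper is mounted at the origin on a cart in front of the work surface, level with it; the furniture and walls round the work are solid. World frame = base frame: x ahead of the robot, y to its left, z up, the work surface at z = 0. Lengths are in m, angles in rad, forces in N, time in s.
With the tool pointing down it reaches from about 0.4 to 0.825 m from the base axis. Payload 7 kg.
Tool frame: the origin (TCP) lies at the very end of the fingers, on their centre line; the grasp point (between the pads) lies ctrl.grip_depth behind it (ctrl.grip_depth is the distance from the TCP to the grasp point, in m); z points along the fingers, y is the line along which they close (so a half turn about z gives the same grasp; the last joint's range is limited). The gripper opens to 85 mm and grips with 20 to 120 N. Pads are 22 mm wide; open, the fingers measure 114 mm over their backs; the gripper's body (76 mm by 85 mm) begins 54 mm behind the grasp point. The pads swing forward as they close: fully open they stand 13 mm farther back than shut.
Start: joints at [-0.88, 0.359, 0.012, 0, -1.224, -0.288], TCP at [0.265, -0.621, 0.231] pointing down, gripper open.
Joint ranges: [-3.07, 3.07], [-1.43, 2.12], [-1.02, 1.25], [-3.03, 1.67], [-3.05, -0], [-3.03, 3.03]. Speed limits (rad/s): [2.39, 2.39, 3.01, 3.14, 3.14, 3.14].

## Interface

Orientations are given as a 3x3 rotation matrix whose columns are the frame's x, y, z axes.
In Python, from bench import status, vision, ctrl, regions_of gives the robot as it stands.
- The arm moves only by the shell command python3 -m handwheel 'ROWS' [FORCE]. ROWS is JSON, a list of rows, each a list of 3 entries, a list of its own where there are three numbers: the shift along the tool's x, y, z in m, then the turn about the tool's z in rad, then the closure, from 0 (fully open) to 1 (shut). In form: [[[tx, ty, tz], yaw, claw], ...]. A call has 1 to 5 rows; each row shifts and turns the commanded pose from where the row before left it, along the tool's axes as they then stand; what a row does not reach is not made up. A row lasts 1/8 s, in which the tool goes at most 62.5 mm and 10.7 degrees, less where a joint would pass 70% of its speed; a pose out of reach is approached as far as the arm can. A call with a gripper value outside its range is refused whole. The fingers move at their own pace and stop on an object; FORCE is the grip in N (left out, the last holds). Time passes only in rows, so rows that do not move let the fingers close. It gives the time, the measured TCP pose, the force, the opening and the grip force at its end, in the units of the state.
- status.sense(): the state, without advancing time (a new reading comes with each control period).
- vision.get_image(name): name is "side" or "top"; returns a dict with "color" (420x560x3 uint8, red, green, blue), "range_z" (420x560 float32, m along the optical axis (not along the pixel's ray), 0 where there is no reading), "fx", "fy", "cx", "cy" (pixels), "distortion" ([k1, k2, p1, p2, k3] as OpenCV has them; the pictures are not rectified), "position" and "attitude" of the camera in the world. Camera axes: x right, y down, z forward; pixel columns grow to the right and rows downward; lengths in m; the calibration is good to about 2 mm. A picture is of the moment at which its call begins.
- ctrl.sign_off(): hands the job in; it is judged then, once.
Trained networks look in the newest picture that a camera, given by its name, has taken for a name from the list of things; names that differ only in an ending like _2 or _b are one class to them, and where a whole thing is asked for, a point or a joint stands for the part that bears it (a point fixed in the world has none). Each returns a list of dicts, best first, with "confidence" (0 to 1); they miss things now and then, are a little off and sometimes report something else, mostly with a low value. They report only what shows in the picture. A call takes as long as a camera call.
- regions_of(thing, camera): "region" (420x560 bool, what is visible of it) and "rect" ([left, top, right, bottom] in pixels, round what is visible of it).
The state is a dict: "time_s": time; "joint_pos": joint angles; "qd": joint speeds; "tau": joint torques, N m; "eef_pos": TCP position; "ee_rot": TCP orientation; "contact_force": force on the tool from outside, world axes, zero at the start; "moment": the same for the moment, N m; "width": opening from 0.0 (shut) to 1.0 (fully open); "finger_force": force on a finger pad.
Only numpy, scipy, OpenCV 4.12 (cv2) and the standard library are available. Lean on these libraries where they do the work, as an engineer would, in place of code of your own. Each camera call takes 0.05 s, during which the arm holds its last target. There are 200 camera calls.

## Task

Put the black screw lid, which stands on the worktop, back on the white stoneware jar and screw it fully home. Set it level on the threaded neck without forcing it, turn it backward (anticlockwise seen from above) until you feel it drop into the thread, then screw it forward (clockwise) gently to its stop and let go. Leave the other things where they are.

Things in the scene. Friction and masses are not known exactly. Their poses are not given: they have to be found in the camera images.
- lid_center (a point): centre (half-way up) of the loose screw lid: black, round, 60 mm across, 28 mm tall, about 80 g, ribbed all round, standing mouth down on the worktop; z axis up
- lid: the same lid, origin under its centre. Its skirt is hollow, 24 mm deep; four round pins (4 mm thick, 90 degrees apart) stand inward from the skirt, their middle 4 mm above its lower edge, and reach in to 22.7 mm from the axis
- jar: white stoneware jar, fixed, origin under its centre on the worktop: body 92 mm across, shoulder 60 mm high, on a 112 mm rubber pad; a threaded neck stands on the shoulder. Lid and neck are damaged when they press on each other with more than 60 N; 20 N down, or 0.6 N m against the stop (the pins run at 25 mm radius), is safe
- jar_mouth (a point): on the jar's axis at the top of the neck, 84 mm up; neck 43 mm across, 24 mm high, its top 4 mm coned to 37 mm. On the mouth sits a sprung grey seal pad, free top 5.3 mm above this point, about 3 N per mm. lid_center is 1 mm below to 3 mm above this point while the pins lie on top of the ribs, and about 4.5 mm below it, resting on the seal, when they have dropped between them
- jar_neck_foot (a point): on the jar's axis at the foot of the neck. Round the neck stand four right-handed ribs (52 mm across, 3 mm thick, 62 degrees long, falling 4 mm clockwise), each with a full-height stop post at its low end, then a gap of 20 degrees to the next rib. The ribs' turn in the jar differs every time, is in no reading and is not this frame's yaw. On the ribs the lid blocks clockwise; under 90 degrees back it drops
- jar_home (a point): on the jar's axis, 8 mm below jar_mouth: where lid_center lies (within about 1 mm) when the lid is fully home. From the drop, 60 to 80 degrees clockwise take the pins under the ribs to the stop posts, drawing the lid down on the seal against up to 0.5 N m; seal and friction then hold it there
- spice_red_foot (a point): bystander: spice jar, 45 mm across, 106 mm tall, point under its centre
- tea_foot (a point): bystander: tea carton, 123 x 69 x 104 mm tall, point under its centre
- cup_foot (a point): bystander: mug with handle, 92 x 127 x 95 mm tall, point under its centre
- grinder_foot (a point): bystander: wooden pepper mill, 58 mm across, 170 mm tall, point under its centre

How it is judged:
By the outcome, as a careful person would: the job done as asked, in the order asked, and still so for the second after the job is handed in, with the robot touching nothing.
It also fails if it takes over 72 s, if anything falls off the work surface, if the arm or the gripper's body presses on something with over 40 N, if the wrist force passes 120 N, or if a joint passes its speed limit or range.

## Working session

There is one attempt and no reset: what is moved stays moved. The work goes in short steps, Python scripts to look and compute and a shell command to move; the robot and the scene stay as the last step left them, time stands still between calls to the robot, and variables do not carry over. Pictures are saved under pics/ and viewed, at most 10 in all, crops included, and the job is handed in when it is done.

```bash
mkdir -p pics
cat > h.py <<'E'
import numpy as np, cv2
from bench import status, vision, ctrl, regions_of
def pts(im, mask):
    v,u=np.nonzero(mask&(im["range_z"]>0)); z=im["range_z"][v,u]
    K=np.array([[im["fx"],0,im["cx"]],[0,im["fy"],im["cy"]],[0,0,1.]])
    n=cv2.undistortPoints(np.c_[u,v].astype(float)[:,None],K,np.array(im["distortion"]))[:,0]
    R=np.array(im["attitude"]).reshape(3,3) if np.size(im["attitude"])==9 else None
    return np.c_[n*z[:,None],z]@R.T+np.array(im["position"])
E
python3 - <<'E'
from h import *
s=status.sense(); print(s, ctrl.grip_depth)
for c in ("top","side"):
    im=vision.get_image(c); cv2.imwrite(f"pics/{c}0.png",im["color"][...,::-1]); print(c,im["position"],im["attitude"],im["fx"])
    for t in ("lid","jar","spice_red_foot","tea_foot","cup_foot","grinder_foot"):
        for r in regions_of(t,c)[:2]:
            p=pts(im,r["region"]); 
            if len(p)<5: continue
            zt=np.percentile(p[:,2],95); q=p[p[:,2]>zt-.006]
            print(t,round(r["confidence"],2),r["rect"],"top z",zt.round(4),"topc",((q.min(0)+q.max(0))/2).round(4),"med",np.median(q,0).round(4),"ext",np.ptp(q,axis=0).round(3))
E
```

```text
{'time_s': 0.0, 'joint_pos': array([-8.79932977e-01,  3.59355356e-01,  1.10976540e-02, -3.44364734e-04,
       -1.22407745e+00, -2.88085619e-01]), 'qd': array([-0.00135232,  0.00069978,  0.00066222,  0.00049009,  0.00062046,
       -0.00149861]), 'tau': array([ 2.70435339e-04, -5.83316553e+01,  2.93411297e+01,  6.93630964e+00,
       -5.97937600e-03, -1.92188776e-05]), 'eef_pos': array([ 0.26437673, -0.62057672,  0.23040198]), 'ee_rot': array([[-9.20021656e-01, -3.91866836e-01, -7.30924603e-04],
       [-3.91867498e-01,  9.20020612e-01,  1.39232489e-03],
       [ 1.26859748e-04,  1.56739465e-03, -9.99998764e-01]]), 'contact_force': array([ 0.39402863, -0.44822495, -0.47837291]), 'moment': array([0.03647138, 0.08336553, 0.02817378]), 'finger_force': 0.0, 'width': 0.9985578740046414} 0.0187
top [ 0.3827421  -0.04410849  0.91176989] [[ 0.08941919 -0.95530562  0.28177185]
 [-0.99595989 -0.08810747  0.01734865]
 [ 0.00825294 -0.28218476 -0.95932458]] 395.9357088620057
lid 0.79 [324.6, 271.1, 356.2, 297.2] top z 0.0301 topc [ 0.4836 -0.1598  0.0283] med [ 0.4834 -0.1599  0.0278] ext [0.06 
[... 1565 characters left out ...]
spice_red_foot 0.76 [308.4, 183.1, 327.7, 224.1] top z 0.1076 topc [0.7282 0.0686 0.1058] med [0.7275 0.0648 0.1071] ext [0.042 0.046 0.008]
tea_foot 0.67 [321.4, 211.3, 384.5, 262.8] top z 0.1044 topc [ 0.8086 -0.1145  0.1026] med [ 0.8077 -0.1156  0.1026] ext [0.132 0.113 0.008]
cup_foot 0.53 [322.8, 212.1, 379.7, 262.1] top z 0.1043 topc [ 0.8087 -0.1163  0.1026] med [ 0.8072 -0.1173  0.1026] ext [0.128 0.11  0.008]
grinder_foot 0.76 [321.5, 142.6, 339.1, 198.0] top z 0.1567 topc [0.7722 0.2067 0.1589] med [0.773  0.2056 0.1568] ext [0.032 0.035 0.016]
grinder_foot 0.75 [221.3, 197.5, 261.9, 234.5] top z 0.0865 topc [0.5172 0.0217 0.0865] med [0.5176 0.0199 0.0877] ext [0.042 0.037 0.011]
```

```bash
python3 - <<'E'
from h import *
from scipy.optimize import least_squares
for c in ("top","side"):
    im=vision.get_image(c)
    for t,R,bands in (("lid",.030,((.024,.035),(.005,.024))),("jar",.046,((.012,.054),(.085,.095)))):
        r=regions_of(t,c)[0]; p=pts(im,r["region"])
        for b in bands:
            q=p[(p[:,2]>b[0])&(p[:,2]<b[1])]
            if len(q)<15: print(t,b,len(q)); continue
            h=cv2.convexHull(q[:,:2].astype(np.float32)*1000)
            (cx,cy),rad=cv2.minEnclosingCircle(h)
            f=least_squares(lambda x:np.hypot(q[:,0]-x[0],q[:,1]-x[1])-R,[cx/1e3,cy/1e3],loss="soft_l1",f_scale=.001).x
            print(c,t,b,len(q),"encl",round(cx,1),round(cy,1),round(rad,1),"fit",(f*1e3).round(1))
E
python3 -c "
import cv2,numpy as np
a=cv2.imread('pics/top0.png')[100:320,140:460];b=cv2.imread('pics/side0.png')[110:310,140:460]
cv2.imwrite('pics/both0.png',cv2.resize(np.vstack([a,b]),None,fx=1.4,fy=1.4))"
```

```text
top lid (0.024, 0.035) 573 encl 483.6 -159.8 30.2 fit [ 487.1 -167.7]
top lid (0.005, 0.024) 37 encl 482.3 -158.5 29.6 fit [ 483.8 -160.1]
top jar (0.012, 0.054) 401 encl 515.9 28.9 45.8 fit [517.4  29.4]
top jar (0.085, 0.095) 188 encl 516.0 29.0 18.6 fit [533.4 -12.1]
side lid (0.024, 0.035) 332 encl 483.2 -163.0 32.1 fit [ 483.7 -160.5]
side lid (0.005, 0.024) 158 encl 485.5 -172.3 28.8 fit [ 484.3 -161.4]
side jar (0.012, 0.054) 495 encl 518.7 23.2 46.3 fit [517.1  29.3]
side jar (0.085, 0.095) 67 encl 519.3 24.7 18.2 fit [493.8  60.9]
```

View pics/both0.png

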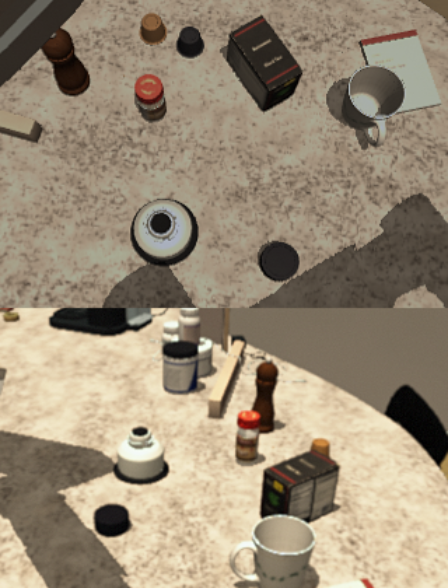

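The jar is at about (165,230) in the crop and the lid at (278,260). Both match the fits: lid (0.484, -0.160), jar (0.517, 0.029). Moving above the lid.

```bash
cat >> h.py <<'E'
def go(x,y,z):
    s=status.sense(); R=s["ee_rot"]; d=R.T@(np.array([x,y,z])-s["eef_pos"])
    print("t",round(s["time_s"],2),"tcp",s["eef_pos"].round(4),"toolshift",d.round(4),"q6",s["joint_pos"][5].round(3),"yaw",np.degrees(np.arctan2(R[1,1],R[0,1])).round(1),"tilt",R[:2,2].round(4),"F",s["contact_force"].round(1),"M",s["moment"].round(2),"w",round(s["width"],3),"gf",s["finger_force"])
E
python3 -m handwheel '[[[-0.038,0.034,0.01],0,0],[[-0.038,0.034,0.01],0,0],[[-0.038,0.034,0.01],0,0],[[-0.038,0.034,0.01],0,0],[[-0.038,0.034,0.01],0,0]]' 30
python3 -m handwheel '[[[-0.038,0.034,0.01],0,0],[[-0.038,0.034,0.01],0,0],[[-0.038,0.034,0.01],0,0],[[-0.038,0.034,0.01],0,0],[[-0.038,0.034,0.01],0,0]]' 
python3 -m handwheel '[[[0,0,0],0,0],[[0,0,0],0,0]]'
python3 -c "
from h import *
go(.484,-.160,.003);print(ctrl.grip_depth)"
```

```text
time_s: 1.62
eef_pos: [0.3733, -0.3887, 0.1813]
ee_rot: [[-0.92, -0.392, 0.001], [-0.392, 0.92, -0.0], [-0.0, -0.001, -1.0]]
contact_force: [1.1, -0.1, -0.2]
width: 1.0
finger_force: 0.0
time_s: 2.25
eef_pos: [0.4816, -0.1576, 0.1314]
ee_rot: [[-0.92, -0.392, 0.001], [-0.392, 0.92, -0.0], [-0.001, -0.0, -1.0]]
contact_force: [0.9, -0.5, -0.1]
width: 0.999
finger_force: 0.0
time_s: 2.5
eef_pos: [0.4809, -0.1591, 0.1314]
ee_rot: [[-0.92, -0.393, -0.0], [-0.393, 0.92, -0.0], [0.0, -0.0, -1.0]]
contact_force: [0.1, -0.1, 0.6]
width: 1.0
finger_force: 0.0
t 2.5 tcp [ 0.4809 -0.1591  0.1314] toolshift [-0.0026 -0.002   0.1284] q6 -1.236 yaw 113.1 tilt [-0.0001 -0.0001] F [ 0.1 -0.1  0.6] M [-0.04  0.07  0.01] w 1.0 gf 0.0
0.0187
```

```bash
python3 -m handwheel '[[[-0.0026,-0.002,0.03],0,0],[[0,0,0.03],0,0],[[0,0,0.03],0,0],[[0,0,0.02],0,0],[[0,0,0.01],0,0]]'
python3 -m handwheel '[[[0,0,0.008],0,0],[[0,0,0],0,0]]'
python3 -c "
from h import *
go(.484,-.160,.003);print(status.sense()['joint_pos'].round(3))"
```

```text
time_s: 3.12
eef_pos: [0.4832, -0.1612, 0.0106]
ee_rot: [[-0.921, -0.39, -0.001], [-0.39, 0.921, -0.0], [0.001, 0.0, -1.0]]
contact_force: [0.1, -0.4, 0.2]
width: 1.003
finger_force: 0.0
time_s: 3.38
eef_pos: [0.484, -0.1604, 0.0033]
ee_rot: [[-0.92, -0.392, -0.0], [-0.392, 0.92, -0.0], [0.0, 0.0, -1.0]]
contact_force: [0.4, -1.0, -0.1]
width: 0.998
finger_force: 0.0
t 3.38 tcp [ 0.484  -0.1604  0.0033] toolshift [-0.0002  0.0003  0.0003] q6 -1.234 yaw 113.1 tilt [-0.0001 -0.    ] F [ 0.4 -1.  -0.1] M [ 0.01 -0.04  0.02] w 0.998 gf 0.0
[ 0.066  0.363 -0.615  0.    -0.593 -1.234]
```

```bash
python3 -m handwheel '[[[0,0,0],0,1],[[0,0,0],0,1],[[0,0,0],0,1],[[0,0,0],0,1],[[0,0,0],0,1]]' 50
python3 -m handwheel '[[[0,0,0],0,1],[[0,0,-0.02],0,1],[[0,0,-0.04],0,1],[[0,0,-0.05],0,1],[[0,0,-0.03],0,1]]'
python3 -m handwheel '[[[0,0,0],0,1],[[0,0,0],0,1]]'
python3 - <<'E'
from h import *
go(.484,-.160,.14); print(status.sense()['joint_pos'].round(3))
a=[]
for c in ("top","side"):
    im=vision.get_image(c); s=status.sense()["eef_pos"]
    r=regions_of("lid",c)
    for q in r[:1]:
        p=pts(im,q["region"]);print(c,q["confidence"],q["rect"],p.min(0).round(3),p.max(0).round(3),np.median(p,0).round(4))
        x,y=int(sum(q["rect"][::2])/2),int(sum(q["rect"][1::2])/2)
        a.append(cv2.resize(im["color"][max(0,y-60):y+60,max(0,x-60):x+60,::-1],(380,380)))
cv2.imwrite("pics/grip.png",np.hstack(a))
E
```

```text
time_s: 4.0
eef_pos: [0.4846, -0.16, 0.0046]
ee_rot: [[-0.92, -0.393, 0.001], [-0.393, 0.92, -0.0], [-0.001, -0.001, -1.0]]
contact_force: [-2.2, 0.6, 8.5]
width: 0.689
finger_force: 51.9
time_s: 4.62
eef_pos: [0.4848, -0.16, 0.1463]
ee_rot: [[-0.92, -0.392, 0.003], [-0.392, 0.92, -0.0], [-0.003, -0.001, -1.0]]
contact_force: [0.4, -0.2, -1.3]
width: 0.687
finger_force: 54.5
time_s: 4.88
eef_pos: [0.4836, -0.1598, 0.143]
ee_rot: [[-0.92, -0.392, -0.0], [-0.392, 0.92, 0.0], [-0.0, 0.0, -1.0]]
contact_force: [-0.1, -0.2, -1.7]
width: 0.689
finger_force: 54.5
t 4.88 tcp [ 0.4836 -0.1598  0.143 ] toolshift [-0.0003 -0.0003  0.003 ] q6 -1.234 yaw 113.1 tilt [-0.0001  0.0004] F [-0.1 -0.2 -1.7] M [-0.01  0.06 -0.01] w 0.689 gf 54.47471444495022
[ 6.700e-02  1.660e-01 -4.710e-01 -1.000e-03 -9.340e-01 -1.234e+00]
top 0.55 [336.4, 288.5, 355.7, 295.7] [ 0.449 -0.17   0.142] [ 0.464 -0.142  0.279] [ 0.4564 -0.1558  0.1651]
side 0.63 [201.1, 199.6, 230.5, 224.6] [ 0.419 -0.195 -0.   ] [0.514 0.041 0.169] [ 0.4745 -0.1799  0.1598]
```

View pics/grip.png

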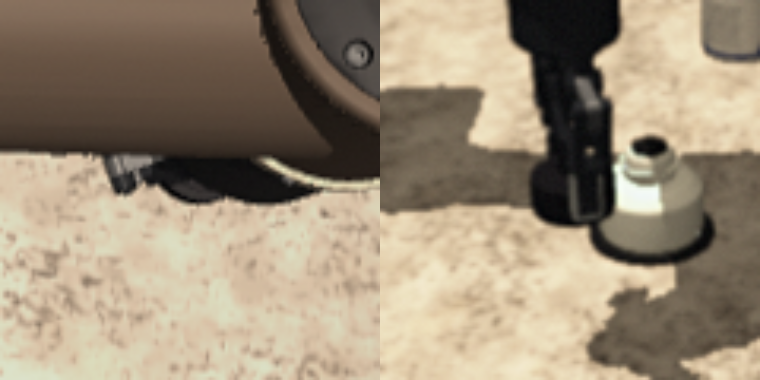

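The lid is held level between the pads, with the jar clear beside it. Moving above the jar, then pre-turning anticlockwise for wrist range.

```bash
python3 -m handwheel '[[[-0.0262,0.0402,0],0,1],[[-0.0262,0.0402,0],0,1],[[-0.0262,0.0402,0],0,1],[[-0.0262,0.0402,0],0,1]]'
python3 -m handwheel '[[[0,0,0],-0.18,1],[[0,0,0],-0.18,1],[[0,0,0],-0.18,1],[[0,0,0],-0.18,1],[[0,0,0],-0.18,1]]'
python3 -m handwheel '[[[0,0,0],0,1],[[0,0,0],0,1]]'
python3 - <<'E'
from h import *
go(.517,.0293,.1); print(status.sense()['joint_pos'].round(3))
im=vision.get_image("side")
Rr=regions_of("lid","side")
print([(r["confidence"],r["rect"]) for r in Rr])
p=pts(im,Rr[0]["region"]);p=p[(p[:,2]>.11)&(p[:,2]<.2)&(p[:,1]<.05)];print(p.min(0),p.max(0),np.percentile(p[:,2],[1,5,50,95,99]).round(4))
l,t,r,b=map(int,Rr[0]["rect"]);x=(l+r)//2;y=(t+b)//2
cv2.imwrite("pics/over.png",cv2.resize(im["color"][y-50:y+60,x-60:x+60,::-1],(600,550)))
E
```

```text
time_s: 5.58
eef_pos: [0.5173, 0.0304, 0.1426]
ee_rot: [[-0.92, -0.392, -0.001], [-0.392, 0.92, -0.001], [0.001, -0.0, -1.0]]
contact_force: [1.1, -1.3, -1.7]
width: 0.686
finger_force: 54.5
time_s: 6.2
eef_pos: [0.5171, 0.0289, 0.1424]
ee_rot: [[-0.259, -0.966, -0.002], [-0.966, 0.259, -0.001], [0.001, 0.001, -1.0]]
contact_force: [0.0, -0.6, -1.3]
width: 0.684
finger_force: 54.5
time_s: 6.45
eef_pos: [0.5173, 0.0289, 0.1429]
ee_rot: [[-0.269, -0.963, -0.001], [-0.963, 0.269, -0.0], [0.0, 0.001, -1.0]]
contact_force: [0.9, 0.1, -0.2]
width: 0.685
finger_force: 54.5
t 6.45 tcp [0.5173 0.0289 0.1429] toolshift [-0.0003  0.0004  0.0429] q6 -0.707 yaw 164.4 tilt [-0.0007 -0.0003] F [ 0.9  0.1 -0.2] M [-0.02  0.02 -0.04] w 0.685 gf 54.481954872608185
[ 0.435  0.18  -0.453 -0.    -0.938 -0.707]
[(0.66, [229.3, 166.1, 248.4, 184.8])]
[ 0.49132099 -0.00644502  0.14098874] [0.54274374 0.04952602 0.17022782] [0.1422 0.1441 0.1647 0.1686 0.17  ]
```

View pics/over.png

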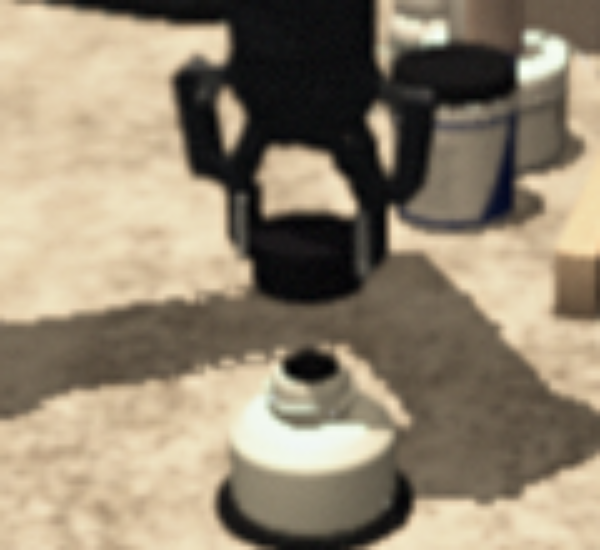

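The lid is centred and level over the neck. Lowering it in stages.

```bash
python3 -m handwheel '[[[0,0,0.02],0,1],[[0,0,0.02],0,1],[[0,0,0.01],0,1],[[0,0,0.008],0,1],[[0,0,0],0,1]]'
python3 -m handwheel '[[[0,0,0.002],0,1],[[0,0,0.002],0,1],[[0,0,0.001],0,1],[[0,0,0],0,1]]'
python3 -c "
from h import *
go(.517,.0293,.08)"
```

```text
time_s: 7.18
eef_pos: [0.5173, 0.0289, 0.0851]
ee_rot: [[-0.265, -0.964, -0.001], [-0.964, 0.265, -0.0], [0.0, 0.0, -1.0]]
contact_force: [-0.7, -0.2, -0.5]
width: 0.687
finger_force: 54.5
time_s: 7.68
eef_pos: [0.5174, 0.029, 0.0803]
ee_rot: [[-0.265, -0.964, 0.0], [-0.964, 0.265, 0.0], [-0.0, -0.0, -1.0]]
contact_force: [-0.3, 0.2, -0.8]
width: 0.687
finger_force: 54.5
t 7.67 tcp [0.5174 0.029  0.0803] toolshift [-0.0002  0.0005  0.0003] q6 -0.703 yaw 164.6 tilt [0. 0.] F [-0.3  0.2 -0.8] M [-0.02  0.03 -0.01] w 0.687 gf 54.491161527112126
```

```bash
for i in 1 2; do :; done; python3 -m handwheel '[[[0,0,0.001],0,1],[[0,0,0.001],0,1],[[0,0,0],0,1]]'
python3 -m handwheel '[[[0,0,0.001],0,1],[[0,0,0.001],0,1],[[0,0,0],0,1]]'
python3 -c "
from h import *
go(.517,.0293,.08)"
```

```text
time_s: 8.05
eef_pos: [0.5174, 0.029, 0.0782]
ee_rot: [[-0.265, -0.964, -0.0], [-0.964, 0.265, -0.0], [0.0, 0.0, -1.0]]
contact_force: [-0.1, -0.8, -0.9]
width: 0.687
finger_force: 54.5
time_s: 8.43
eef_pos: [0.5178, 0.0289, 0.0767]
ee_rot: [[-0.264, -0.964, 0.001], [-0.964, 0.264, -0.0], [-0.0, -0.001, -1.0]]
contact_force: [-0.4, -0.7, 5.1]
width: 0.685
finger_force: 55.0
t 8.43 tcp [0.5178 0.0289 0.0767] toolshift [-0.0001  0.0008 -0.0033] q6 -0.703 yaw 164.7 tilt [ 0.0007 -0.0001] F [-0.4 -0.7  5.1] M [-0.31  0.34  0.05] w 0.685 gf 55.00624241307378
```

```bash
python3 -m handwheel '[[[0,0,0],-0.08,1],[[0,0,0],-0.08,1],[[0,0,0],-0.08,1]]'
python3 -c "
from h import *
go(.517,.0293,.08)"
```

```text
time_s: 8.8
eef_pos: [0.5173, 0.029, 0.0761]
ee_rot: [[-0.025, -1.0, -0.0], [-1.0, 0.025, 0.0], [-0.0, 0.0, -1.0]]
contact_force: [-0.3, -0.4, -1.3]
width: 0.683
finger_force: 54.5
t 8.8 tcp [0.5173 0.029  0.0761] toolshift [-0.0003  0.0003 -0.0039] q6 -0.46 yaw 178.5 tilt [-0.0002  0.    ] F [-0.3 -0.4 -1.3] M [0.04 0.   0.02] w 0.683 gf 54.48652183637023
```

Contact is gone after about 14° back, so the pins have left the rib tops. Lowering to confirm the drop.

```bash
python3 -m handwheel '[[[0,0,0.001],0,1],[[0,0,0.001],0,1],[[0,0,0],0,1]]'
python3 -m handwheel '[[[0,0,0.001],0,1],[[0,0,0.001],0,1],[[0,0,0],0,1]]'
python3 -c "
from h import *
go(.517,.0293,.08)"
```

```text
time_s: 9.18
eef_pos: [0.5174, 0.029, 0.0743]
ee_rot: [[-0.029, -1.0, -0.0], [-1.0, 0.029, -0.0], [0.0, 0.0, -1.0]]
contact_force: [-0.3, 0.3, 1.2]
width: 0.689
finger_force: 54.7
time_s: 9.55
eef_pos: [0.5176, 0.0289, 0.0737]
ee_rot: [[-0.028, -1.0, 0.001], [-1.0, 0.028, -0.0], [0.0, -0.001, -1.0]]
contact_force: [-5.4, 1.3, 16.5]
width: 0.69
finger_force: 56.3
t 9.55 tcp [0.5176 0.0289 0.0737] toolshift [-0.0003  0.0006 -0.0063] q6 -0.464 yaw 178.4 tilt [ 0.0007 -0.0002] F [-5.4  1.3 16.5] M [ 0.23  2.53 -0.05] w 0.69 gf 56.31392505951226
```

This is stiff contact 2.7 mm lower, probably the low end of a rib. I'll ease off and keep turning back, following the climb.

```bash
python3 -m handwheel '[[[0,0,-0.0009],0,1],[[0,0,-0.0003],-0.08,1],[[0,0,-0.0003],-0.08,1]]'
python3 -m handwheel '[[[0,0,-0.0003],-0.08,1],[[0,0,-0.0003],-0.08,1]]'
python3 -m handwheel '[[[0,0,-0.0003],-0.08,1],[[0,0,-0.0003],-0.08,1]]'
python3 -c "
from h import *
go(.517,.0293,.08)"
```

```text
time_s: 9.93
eef_pos: [0.5179, 0.0296, 0.0746]
ee_rot: [[0.134, -0.991, 0.001], [-0.991, -0.134, 0.001], [-0.001, -0.001, -1.0]]
contact_force: [-3.5, 2.8, 8.6]
width: 0.688
finger_force: 55.3
time_s: 10.18
eef_pos: [0.5178, 0.0295, 0.0752]
ee_rot: [[0.29, -0.957, 0.001], [-0.957, -0.29, 0.001], [-0.0, -0.001, -1.0]]
contact_force: [-4.0, 2.5, 8.9]
width: 0.688
finger_force: 55.4
time_s: 10.42
eef_pos: [0.5176, 0.0295, 0.0757]
ee_rot: [[0.439, -0.899, 0.001], [-0.899, -0.439, 0.001], [-0.0, -0.001, -1.0]]
contact_force: [-3.7, 3.5, 9.3]
width: 0.688
finger_force: 55.4
t 10.43 tcp [0.5176 0.0295 0.0757] toolshift [-0.0001  0.0006 -0.0043] q6 0.019 yaw -154.0 tilt [0.0008 0.0008] F [-3.7  3.5  9.3] M [ 1.14  1.75 -0.23] w 0.688 gf 55.42056203819811
```

The climb follows the rib as expected, so I'll continue back until the force drops.

```bash
python3 -m handwheel '[[[0,0,-0.0003],-0.08,1],[[0,0,-0.0003],-0.08,1]]'
python3 -m handwheel '[[[0,0,-0.0003],-0.08,1]]'
python3 -m handwheel '[[[0,0,-0.0003],-0.08,1]]'
```

```text
time_s: 10.68
eef_pos: [0.5176, 0.0293, 0.0763]
ee_rot: [[0.576, -0.817, 0.001], [-0.817, -0.576, 0.001], [-0.0, -0.001, -1.0]]
contact_force: [-4.0, 2.0, 9.2]
width: 0.691
finger_force: 55.4
time_s: 10.8
eef_pos: [0.5175, 0.0293, 0.0766]
ee_rot: [[0.64, -0.769, 0.0], [-0.769, -0.64, 0.0], [-0.0, -0.001, -1.0]]
contact_force: [-4.2, 2.2, 9.6]
width: 0.689
finger_force: 55.4
time_s: 10.92
eef_pos: [0.5178, 0.0295, 0.0768]
ee_rot: [[0.699, -0.715, 0.001], [-0.715, -0.699, 0.001], [0.0, -0.001, -1.0]]
contact_force: [-2.6, 3.5, 5.4]
width: 0.69
finger_force: 55.0
```

```bash
python3 -m handwheel '[[[0,0,-0.0003],-0.08,1]]'
python3 -c "
from h import *
go(.517,.0293,.08)"
```

```text
time_s: 11.05
eef_pos: [0.5178, 0.0293, 0.0768]
ee_rot: [[0.754, -0.657, 0.001], [-0.657, -0.754, 0.001], [0.0, -0.001, -1.0]]
contact_force: [-0.6, 0.8, 2.8]
width: 0.687
finger_force: 54.7
t 11.05 tcp [0.5178 0.0293 0.0768] toolshift [-0.0006  0.0005 -0.0032] q6 0.419 yaw -131.1 tilt [0.001  0.0006] F [-0.6  0.8  2.8] M [ 0.46  0.21 -0.06] w 0.687 gf 54.74829850718379
```

The force is falling off as the pins round the rib end. A little further back, then down.

```bash
python3 -m handwheel '[[[0,0,0],-0.06,1],[[0,0,0.0005],-0.05,1]]'
python3 -m handwheel '[[[0,0,0.001],0,1],[[0,0,0.001],0,1],[[0,0,0],0,1]]'
python3 -c "
from h import *
go(.517,.0293,.08)"
```

```text
time_s: 11.3
eef_pos: [0.5174, 0.029, 0.076]
ee_rot: [[0.821, -0.571, 0.0], [-0.571, -0.821, 0.0], [0.0, -0.0, -1.0]]
contact_force: [0.1, 0.1, -0.6]
width: 0.69
finger_force: 54.5
time_s: 11.68
eef_pos: [0.5171, 0.0288, 0.0737]
ee_rot: [[0.82, -0.573, -0.001], [-0.573, -0.82, -0.0], [-0.001, 0.001, -1.0]]
contact_force: [-0.6, -0.3, -1.3]
width: 0.689
finger_force: 54.4
t 11.68 tcp [0.5171 0.0288 0.0737] toolshift [-0.0003 -0.0003 -0.0063] q6 0.526 yaw -124.9 tilt [-0.0008 -0.0002] F [-0.6 -0.3 -1.3] M [-0.09  0.43  0.05] w 0.689 gf 54.44586731493473
```

```bash
python3 -m handwheel '[[[0,0,0.001],0,1],[[0,0,0.001],0,1],[[0,0,0],0,1]]'
python3 -m handwheel '[[[0,0,0.001],0,1],[[0,0,0.001],0,1],[[0,0,0],0,1]]'
python3 -c "
from h import *
go(.517,.0293,.08)"
```

```text
time_s: 12.05
eef_pos: [0.5175, 0.029, 0.0719]
ee_rot: [[0.82, -0.572, 0.0], [-0.572, -0.82, 0.0], [0.0, -0.0, -1.0]]
contact_force: [0.2, -0.0, -0.7]
width: 0.689
finger_force: 54.4
time_s: 12.42
eef_pos: [0.5176, 0.029, 0.07]
ee_rot: [[0.82, -0.572, 0.0], [-0.572, -0.82, 0.0], [0.0, -0.0, -1.0]]
contact_force: [-0.2, 0.1, -0.3]
width: 0.688
finger_force: 54.5
t 12.43 tcp [0.5176 0.029  0.07  ] toolshift [-0.0006  0.0001 -0.01  ] q6 0.527 yaw -124.9 tilt [0.0002 0.    ] F [-0.2  0.1 -0.3] M [ 0.03 -0.03 -0.01] w 0.688 gf 54.49059189297259
```

Dropped into the thread, 7 mm below the rib top. Seating lightly, then screwing forward while following down.

```bash
python3 -m handwheel '[[[0,0,0.001],0,1],[[0,0,0.0006],0.05,1],[[0,0,0.0003],0.08,1],[[0,0,0.0003],0.08,1]]'
python3 -m handwheel '[[[0,0,0.0003],0.08,1],[[0,0,0.0003],0.08,1],[[0,0,0.0003],0.08,1]]'
python3 -c "
from h import *
go(.517,.0293,.08)"
```

```text
time_s: 12.92
eef_pos: [0.5176, 0.0289, 0.0682]
ee_rot: [[0.681, -0.732, 0.0], [-0.732, -0.681, -0.0], [0.0, -0.0, -1.0]]
contact_force: [-1.5, -0.1, 4.6]
width: 0.691
finger_force: 54.9
time_s: 13.3
eef_pos: [0.5178, 0.0289, 0.0676]
ee_rot: [[0.488, -0.873, 0.001], [-0.873, -0.488, -0.0], [0.0, -0.001, -1.0]]
contact_force: [-2.0, 0.1, 6.0]
width: 0.687
finger_force: 55.1
t 13.3 tcp [0.5178 0.0289 0.0676] toolshift [-0.0007  0.0005 -0.0124] q6 0.074 yaw -150.8 tilt [ 0.0007 -0.0001] F [-2.   0.1  6. ] M [-0.3  0.8  0.1] w 0.687 gf 55.140375550836325
```

```bash
python3 -m handwheel '[[[0,0,0.0003],0.08,1],[[0,0,0.0003],0.08,1],[[0,0,0.0003],0.08,1]]'
python3 -c "
from h import *
go(.517,.0293,.08)"
python3 -m handwheel '[[[0,0,0.0003],0.08,1],[[0,0,0.0003],0.08,1],[[0,0,0.0003],0.08,1]]'
python3 -c "
from h import *
go(.517,.0293,.08)"
```

```text
time_s: 13.68
eef_pos: [0.5179, 0.0289, 0.0669]
ee_rot: [[0.267, -0.964, 0.001], [-0.964, -0.267, -0.0], [0.0, -0.001, -1.0]]
contact_force: [-2.4, -0.2, 8.2]
width: 0.687
finger_force: 55.3
t 13.68 tcp [0.5179 0.0289 0.0669] toolshift [-0.0006  0.0008 -0.0131] q6 -0.166 yaw -164.5 tilt [ 0.0011 -0.0001] F [-2.4 -0.2  8.2] M [-0.29  0.83  0.1 ] w 0.687 gf 55.28416117653251
time_s: 14.05
eef_pos: [0.5181, 0.029, 0.0662]
ee_rot: [[0.03, -1.0, 0.001], [-1.0, -0.03, -0.0], [0.0, -0.001, -1.0]]
contact_force: [-2.0, -0.8, 9.8]
width: 0.689
finger_force: 55.5
t 14.05 tcp [0.5181 0.029  0.0662] toolshift [-0.0004  0.0011 -0.0138] q6 -0.406 yaw -178.3 tilt [ 0.0015 -0.0001] F [-2.  -0.8  9.8] M [-0.13  1.13  0.06] w 0.689 gf 55.54887852631509
```

```bash
python3 -m handwheel '[[[0,0,0.0002],0.06,1],[[0,0,0.0002],0.05,1]]'
python3 -c "
from h import *
go(.517,.0293,.08)"
python3 -m handwheel '[[[0,0,0],0.04,1],[[0,0,0],0.03,1]]'
python3 -c "
from h import *
go(.517,.0293,.08)"
```

```text
time_s: 14.3
eef_pos: [0.5183, 0.029, 0.066]
ee_rot: [[-0.079, -0.997, 0.002], [-0.997, 0.079, 0.0], [-0.0, -0.002, -1.0]]
contact_force: [-3.3, -0.5, 11.1]
width: 0.685
finger_force: 55.6
t 14.3 tcp [0.5183 0.029  0.066 ] toolshift [-0.0002  0.0013 -0.014 ] q6 -0.515 yaw 175.5 tilt [0.0019 0.0001] F [-3.3 -0.5 11.1] M [-0.17  1.02  0.05] w 0.685 gf 55.565689550712705
time_s: 14.55
eef_pos: [0.5183, 0.0292, 0.066]
ee_rot: [[-0.148, -0.989, 0.002], [-0.989, 0.148, 0.0], [-0.001, -0.002, -1.0]]
contact_force: [-3.4, 1.7, 11.3]
width: 0.685
finger_force: 55.7
t 14.55 tcp [0.5183 0.0292 0.066 ] toolshift [ 0.0001  0.0012 -0.014 ] q6 -0.584 yaw 171.5 tilt [0.0018 0.0003] F [-3.4  1.7 11.3] M [0.58 1.46 0.27] w 0.685 gf 55.68156729452312
```

```bash
python3 -m handwheel '[[[0,0,0],0.02,1],[[0,0,0],0.02,1]]'
python3 -c "
from h import *
go(.517,.0293,.08)"
python3 -m handwheel '[[[0,0,0],0.02,1],[[0,0,0],0,1]]'
python3 -c "
from h import *
go(.517,.0293,.08)"
```

```text
time_s: 14.8
eef_pos: [0.5178, 0.0293, 0.0659]
ee_rot: [[-0.186, -0.983, 0.001], [-0.983, 0.186, 0.0], [-0.0, -0.001, -1.0]]
contact_force: [-6.0, 2.6, 12.6]
width: 0.684
finger_force: 55.9
t 14.8 tcp [0.5178 0.0293 0.0659] toolshift [ 0.0002  0.0008 -0.0141] q6 -0.623 yaw 169.3 tilt [0.0011 0.0002] F [-6.   2.6 12.6] M [1.26 2.19 0.6 ] w 0.684 gf 55.89135811664164
time_s: 15.05
eef_pos: [0.5176, 0.0295, 0.0659]
ee_rot: [[-0.205, -0.979, 0.001], [-0.979, 0.205, 0.0], [-0.0, -0.001, -1.0]]
contact_force: [-6.2, 4.0, 12.1]
width: 0.691
finger_force: 56.0
t 15.05 tcp [0.5176 0.0295 0.0659] toolshift [ 0.0003  0.0005 -0.0141] q6 -0.642 yaw 168.2 tilt [0.0008 0.0003] F [-6.2  4.  12.1] M [1.36 2.44 0.65] w 0.691 gf 55.95241670496762
```

Torque reached 0.6 N m after 67°. The height and the predicted post angle (168.6°, actual 168.2°) both match home. Letting go.

```bash
python3 -m handwheel '[[[0,0,0],0,0],[[0,0,0],0,0],[[0,0,0],0,0],[[0,0,0],0,0],[[0,0,0],0,0]]'
python3 -c "
from h import *
go(.517,.0293,.08)"
python3 -m handwheel '[[[0,0,-0.01],0,0],[[0,0,-0.03],0,0],[[0,0,-0.05],0,0],[[0,0,-0.05],0,0],[[0,0,-0.05],0,0]]'
python3 -m handwheel '[[[0,0.05,0],0,0],[[0,0.05,0],0,0],[[0,0.05,0],0,0],[[0,0.03,0],0,0],[[0,0,0],0,0]]'
python3 - <<'E'
from h import *
go(.517,.0293,.08); a=[]
for c in ("top","side"):
    im=vision.get_image(c)
    for q in regions_of("lid",c)[:1]:
        p=pts(im,q["region"]);t=p[p[:,2]>np.percentile(p[:,2],95)-.006]
        A=np.linalg.lstsq(np.c_[t[:,:2]-t[:,:2].mean(0),np.ones(len(t))],t[:,2],rcond=None)[0]
        print(c,q["confidence"],q["rect"],((t.min(0)+t.max(0))/2).round(4),"topz",np.median(t[:,2]).round(4),"slope",A[:2].round(3))
        x,y=int(sum(q["rect"][::2])/2),int(sum(q["rect"][1::2])/2)
        a.append(cv2.resize(im["color"][max(0,y-60):y+60,max(0,x-60):x+60,::-1],(380,380)))
cv2.imwrite("pics/end.png",np.hstack(a))
E
```

```text
time_s: 15.68
eef_pos: [0.5175, 0.0289, 0.0646]
ee_rot: [[-0.207, -0.978, -0.0], [-0.978, 0.207, -0.0], [0.0, 0.0, -1.0]]
contact_force: [1.0, -0.2, 0.4]
width: 1.001
finger_force: 0.0
t 15.68 tcp [0.5175 0.0289 0.0646] toolshift [-0.0003  0.0005 -0.0154] q6 -0.643 yaw 168.1 tilt [-0.0001 -0.    ] F [ 1.  -0.2  0.4] M [ 0.02 -0.02 -0.03] w 1.001 gf 0.0
time_s: 16.3
eef_pos: [0.5171, 0.0288, 0.2573]
ee_rot: [[-0.206, -0.978, 0.001], [-0.978, 0.206, 0.0], [-0.0, -0.001, -1.0]]
contact_force: [0.6, -0.1, -0.3]
width: 0.996
finger_force: 0.0
time_s: 16.92
eef_pos: [0.34, 0.0663, 0.2558]
ee_rot: [[-0.204, -0.979, 0.002], [-0.979, 0.204, 0.003], [-0.003, -0.002, -1.0]]
contact_force: [-0.2, -0.1, -0.6]
width: 0.998
finger_force: 0.0
t 16.93 tcp [0.34   0.0663 0.2558] toolshift [ 0.0006 -0.1805  0.1762] q6 -0.984 yaw 168.2 tilt [0.0024 0.0026] F [-0.2 -0.1 -0.6] M [0.03 0.02 0.04] w 0.998 gf 0.0
top 0.77 [237.8, 242.6, 269.8, 273.5] [0.5169 0.0292 0.091 ] topz 0.0903 slope [0.    0.006]
side 0.9 [226.9, 191.4, 253.0, 210.4] [0.5184 0.0218 0.0908] topz 0.0913 slope [-0.001  0.035]
```

View pics/end.png

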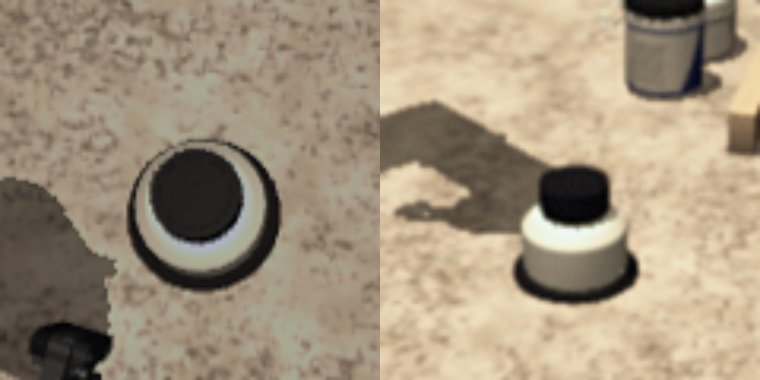

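The lid sits level on the jar, at about (195,195) in the left crop and (573,193) in the right. Its top is at 90.3 mm, so lid_center is about 76.3 mm against a home of 76 mm.

```bash
python3 -c "
from bench import ctrl
print(ctrl.sign_off())"
```

```text
the job is handed in; nothing more can be done
None
```

The lid is screwed home on the jar, level and about 0.3 mm above its home height by the camera; peak torque was 0.65 N m, just over the 0.6 called safe, and the job was handed in at about 17 s with nothing else touched.

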